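Hang the parts basket in the spectacle cleaner

ROBOT

A 6-joint arm with a two-finger parallel gripper is mounted at the origin on the work surface. World frame = base frame: x ahead of the robot, y to its left, z up, the work surface at z = 0. Lengths are in m, angles in rad, forces in N, time in s.
With the tool pointing down it reaches from about 0.225 to 0.875 m from the base axis. Payload 3.4 kg.
Tool frame: the origin (TCP) lies between the finger pads; the fingertips stand 25 mm ahead of it and the grasp point (between the pads) lies 6 mm ahead of it (manip.tips_ahead is the distance from the TCP to the fingertips, in m); z points along the fingers, x is the direction in which the jaws open and shut, and the axes are right-handed (so a half turn about z gives the same grasp; the last joint's range is limited). The gripper opens to 85 mm and grips with 20 to 120 N. Pads are 22 mm wide; open, the fingers measure 114 mm over their backs; the gripper's body (76 mm by 85 mm) begins 54 mm behind the grasp point. The pads swing forward as they close: fully open they stand 13 mm farther back than shut.
Start: joints at [-1.246, 0.276, 1.505, -0, 1.361, -0.121], TCP at [0.248, -0.519, 0.256] pointing down, gripper open.
Joint ranges: [-2.89, 2.89], [-0.75, 2.08], [0.22, 2.7], [-1.18, 4.32], [0.11, 2.71], [-2.7, 2.7]. Speed limits (rad/s): [2.57, 2.57, 3.14, 3.14, 3.14, 3.14].

INTERFACE

Orientations are given as a unit quaternion [w, x, y, z].
In Python, from rig import manip gives the robot as it stands. The module is installed in compiled form; this text tells all that it offers.
- The arm moves only by the tool send_rows, never from a script. Its argument "plan" is a list of rows, each an object with "linear": the shift along the tool's x, y, z in m, a list of three; "delta_rot": the turn, a rotation vector about the tool's x, y, z in degrees, a list of three; "fingers": the finger opening in m, from 0 to 0.0854. A call has 1 to 12 rows; each row shifts and turns the pose as measured when the row begins, along the tool's axes as they then stand; what a row does not reach is not made up. A row lasts 1/12 s, in which the tool goes at most 41.7 mm and 7.16 degrees, less where a joint would pass 70% of its speed; a pose out of reach is approached as far as the arm can. A call with a gripper value outside its range is refused whole. The fingers move at their own pace and stop on an object; "force" is the grip in N (left out, the last holds). Time passes only in rows, so rows that do not move let the fingers close. It gives the time, the measured TCP pose, the force and the opening at its end, in the units of the state.
- manip.get_state(): the state, without advancing time (a new reading comes with each control period).
- manip.get_image(name): name is "side" or "top"; returns the picture (480x640x3 uint8, red, green, blue); there is no depth.
- manip.camera_info(name): a dict with "K" (3x3 intrinsics, pixels), "dist" ([k1, k2, p1, p2, k3] as OpenCV has them; the pictures are not rectified), "rvec" (rotation vector, rad) and "tvec" (3), from world to camera coordinates, as OpenCV has them. Camera axes: x right, y down, z forward; pixel columns grow to the right and rows downward; lengths in m; the calibration is good to about 2 mm. A picture is of the moment at which its call begins. camera_info takes no time and is no camera call.
- manip.sign_off(): hands the job in, once; it reports no verdict.
Trained networks look in the newest picture that a camera, given by its name, has taken for a name from the list of things; names that differ only in an ending like _2 or _b are one class to them, and where a whole thing is asked for, a point or a joint stands for the part that bears it (a point fixed in the world has none). Each returns a list of dicts, best first, with "p" (0 to 1); they miss things now and then, are a little off and sometimes report something else, mostly with a low value. They report only what shows in the picture. A call takes as long as a camera call.
- manip.find_in(thing, camera): "extent" ([left, top, right, bottom] in pixels, round what is visible of it).
- manip.masks_of(thing, camera): "pixels" (480x640 bool, what is visible of it) and "extent" ([left, top, right, bottom] in pixels, round what is visible of it).
The state is a dict: "clock": time; "qpos": joint angles; "qd": joint speeds; "effort": joint torques, N m; "position": TCP position; "ee_rot": TCP orientation; "contact_force": force on the tool from outside, world axes, zero at the start; "moment": the same for the moment, N m; "width": finger opening in m.
Only numpy, scipy, OpenCV 4.12 (cv2) and the standard library are available. Lean on these libraries where they do the work, as an engineer would, in place of code of your own. Each camera call takes 0.05 s, during which the arm holds its last target. There are 200 camera calls.

TASK

Take the blue hook-on parts basket and hang it inside the steel tank of the spectacle cleaner: its bent lip goes over the front rim of the tank, and its bridge sits fully down in the notch in that rim, so that the basket hangs upright and cannot slide. The tank stands loosely in its housing and is never quite where you expect it, so feel for the rim and the notch, gently; leave everything else alone, then let go.

Things in the scene. Friction and masses are not known exactly. Their poses are not given: they have to be found in the camera images.
- basket_mid (a point): Blue plastic hook-on basket, 110 mm tall, about 90 g, standing upright at the start; this point is 55 mm above its underside. z up, x from lip to basket (into the tank when hung), y along the rim. In this frame, mm: open basket x -17..19, y -18..18, z -55..-25; back plate above it x -17..-14, y -12..12; bridge at the plate's top x -29..-14, y -12..12, z 0..4.
- basket_slot (a point): Middle of the slot under the blue basket's bridge, at the underside of the bridge; axes as basket_mid, 21.5 mm from it in -x. The slot, 9 mm wide along x, lies between the back plate (x 4.5..7.5 mm here) and the bent lip (x -7.5..-4.5, 24 mm long in y, reaching down to z -14). It goes over the tank's 4 mm wall.
- basket_tab (a point): Centre of the blue basket's upright grip tab: 10 mm thick (x), 22 mm wide (y), 51 mm tall (z), standing on the bridge, 16 mm from basket_mid in -x and 29.5 mm above it. Grip across its thickness, with the fingertips no lower than 19 mm below this point so that they clear the rim.
- spare_mid (a point): A grey basket of the same shape, to be left where it stands. Same point and axes. Which of the two stands nearer the robot varies.
- cleaner: Spectacle cleaner: fixed white housing 230 (x) x 260 (y) x 110 mm high, origin under its centre, z up, front with knob and display to -x. In it an empty open steel tank, 140 (x) x 170 (y) mm inside, 4 mm walls, inner floor at z 35 mm, rim at z 138 mm. It stands off centre, up to 12 mm in x and up to 12 mm in y: not measured. Its yaw is the housing's; it stays put under 40 N.
- notch_nominal (a point): Where the notch's floor would have its centre if the tank stood centred: at x -72, y 0, z 132 mm of the cleaner (same axes); the real one is up to 12 mm away in x and in y, same height. Notch: in the middle of the tank's front wall, 29 mm wide (y), 6 mm deep, blue marks inside beside it; the bridge (24 mm) fits in. Seated, basket_slot is at this height; on the rim beside it, 6 mm higher.
- spectacles: Amber spectacles, lying open beyond the baskets, 135 x 130 x 45 mm; leave alone.
- spray: White bottle with blue cap, 48 mm across, 130 mm tall, origin under its centre, to the right of the baskets; leave alone.
- case: Brown spectacle case, 70 x 165 x 45 mm, to the left; leave alone.
- screwdriver: Screwdriver, 140 mm long, lying to the right; leave alone.
- jar: Amber jar with steel cap, 52 mm across, 60 mm tall, near right; leave alone.

How it is judged:
On the way:
1. the blue basket has been lifted off the table, over the cleaner (z of basket_mid in the frame of cleaner above 0.14 m and horizontal distance between basket_mid and cleaner below 0.12 m), for 0.1 s.
At the end, for the whole second after the job is handed in: The blue basket hangs at rest on the tank's front rim with its bridge down in the notch (its height within 2.5 mm of seated), upright within 8 degrees, square to the rim within 10 degrees, and released (z of basket_mid in the frame of cleaner between 0.1295 and 0.1345 m and x of basket_mid in the frame of cleaner between -0.068 and -0.033 m and y of basket_mid in the frame of cleaner between -0.0165 and 0.0165 m and angle between basket_mid's own z axis and vertical below 0.14 rad and angle between the x axis of basket_mid and the x axis of cleaner, either way round below 0.17 rad and linear speed of basket below 0.02 m/s); the robot touches nothing.
It fails at once if the basket is pressed or knocked against the cleaner or its tank with more than 50 N (contact force between basket and cleaner above 50 N).
It fails at once if the grey basket is moved by more than 15 mm (distance of spare_mid from where it was at the start of the episode above 0.015 m).
It fails at once if another thing on the table is moved by more than 20 mm (distance of any of spectacles, spray, case, screwdriver, jar from where it was at the start of the episode above 0.02 m).
It also fails if it takes over 56 s, if anything falls off the work surface, if the arm or the gripper's body presses on something with over 40 N, if the wrist force passes 120 N, or if a joint passes its speed limit or range.

## Working session

There is one attempt and no reset: what is moved stays moved. The work goes in short steps, Python scripts to look and compute and a tool call to move; the robot and the scene stay as the last step left them, time stands still between calls to the robot, and variables do not carry over. Pictures are saved under pics/ and viewed, about 8 in all and at most 12, crops included, and the job is handed in when it is done.

Besides the shell and the picture viewer there is one more tool, called after "Request:" by a JSON object that holds its "fn" and its "kwargs". send_rows: Moves the arm, as the interface text tells. Its arguments: {"type":"object","properties":{"plan":{"type":"array","items":{"type":"object","properties":{"linear":{"type":"array","items":{"type":"number"}},"delta_rot":{"type":"array","items":{"type":"number"}},"fingers":{"type":"number"}}}},"force":{"type":"number"}},"required":["plan"]}

```bash
mkdir -p pics
cat > h.py <<'E'
import numpy as np, cv2
from rig import manip
def cam(n):
    c=manip.camera_info(n); return [np.array(c[k],float) for k in("K","dist","rvec","tvec")]
def proj(n,P):
    K,d,r,t=cam(n); return cv2.projectPoints(np.array(P,float).reshape(-1,1,3),r,t,K,d)[0].reshape(-1,2)
def ray(n,uv):
    K,d,r,t=cam(n); R=cv2.Rodrigues(r)[0]
    p=cv2.undistortPoints(np.array(uv,float).reshape(-1,1,2),K,d).reshape(-1,2)
    return (-R.T@t.ravel()), np.c_[p,np.ones(len(p))]@R
def onz(n,uv,z):
    o,D=ray(n,uv); return o+D*((z-o[2])/D[:,2])[:,None]
def save(n,f,crop=None,s=1):
    im=manip.get_image(n)[:,:,::-1].copy()
    if crop: l,t,r,b=crop; im=cv2.resize(im[t:b,l:r],None,fx=s,fy=s,interpolation=cv2.INTER_CUBIC)
    cv2.imwrite("pics/"+f,im)
E
python3 - <<'E'
from h import *
np.set_printoptions(precision=4,suppress=True)
for n in("top","side"):
    save(n,n+"1.png"); o,D=ray(n,[[320,240]]);print(n,o,D,cam(n)[0][0,0])
    for t in("basket_mid","spare_mid","cleaner","spray","jar"):
        print(t,[(round(x["p"],2),np.round(x["extent"])) for x in manip.find_in(t,n)[:2]])
s=manip.get_state();print(s)
E
```

```text
top [0.3771 0.0146 1.2858] [[ 0.1573 -0.0222 -0.9873]] 504.5251195793172
basket_mid [(0.5, array([362., 205., 382., 222.]))]
spare_mid [(0.74, array([396., 260., 422., 280.]))]
cleaner [(0.87, array([196., 175., 313., 280.]))]
spray [(0.7, array([466., 262., 501., 286.]))]
jar [(0.7, array([481., 308., 506., 329.]))]
side [0.4754 0.7166 0.8889] [[ 0.104  -0.6662 -0.7386]] 465.0925045061713
basket_mid [(0.83, array([299., 190., 316., 232.]))]
spare_mid [(0.7, array([360., 172., 377., 210.]))]
cleaner [(0.82, array([238., 239., 367., 374.]))]
spray [(0.81, array([366., 127., 385., 172.]))]
jar [(0.95, array([403., 140., 420., 166.]))]
{'clock': 0.6, 'qpos': array([-1.246 ,  0.2759,  1.5049,  0.    ,  1.3607, -0.121 ]), 'qd': array([-0.0002,  0.0014,  0.0005, -0.0013,  0.0011, -0.0002]), 'effort': array([ -0.0011, -41.6396, -24.5988,  -0.    ,   0.0003,  -0.    ]), 'position': array([ 0.2479, -0.5188,  0.2563]), 'ee_rot': array([ 0.    ,  0.8459, -0.5333,  0.0001]), 'contact_force': array([-0.0316, -0.3839, -0.6765]), 'moment': array([0.0494, 0.023 , 0.0004]), 'width': 0.0857925149972531}
```

Run:
```python
import cv2
a=cv2.imread("pics/top1.png")[160:320,180:440]; b=cv2.imread("pics/side1.png")[150:390,220:420]
cv2.imwrite("pics/topc.png",cv2.resize(a,None,fx=3,fy=3,interpolation=2)); cv2.imwrite("pics/sidec.png",cv2.resize(b,None,fx=2.5,fy=2.5,interpolation=2))
```

```text
(no output)
```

View pics/topc.png

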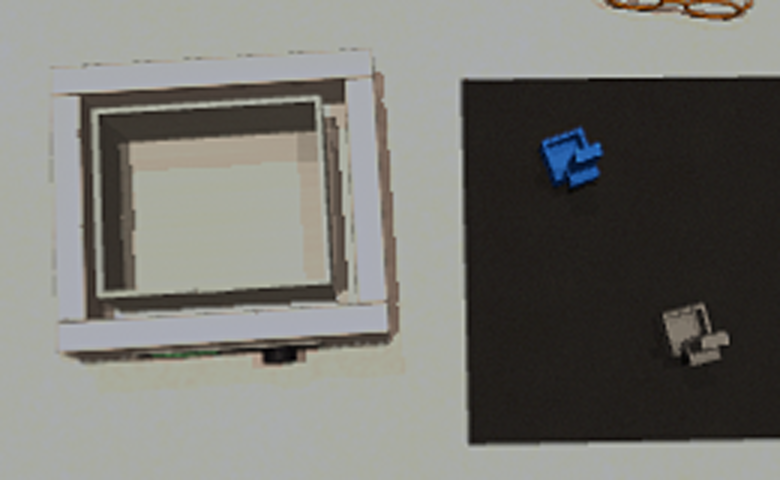

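View pics/sidec.png

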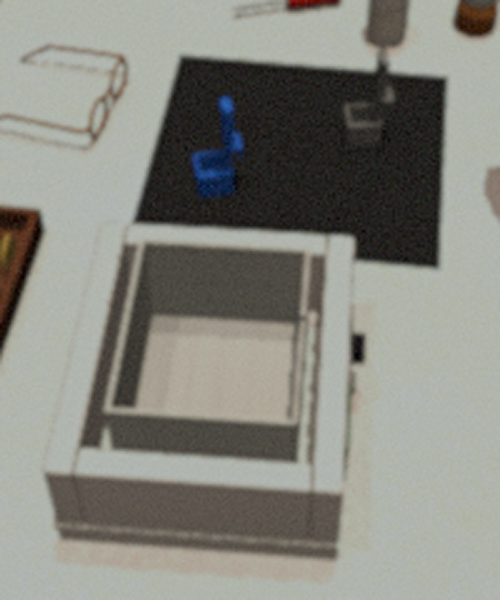

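```bash
cat > fit.py <<'E'
from h import *
from scipy.optimize import minimize, differential_evolution
B=[(-17,19,-18,18,-55,-25),(-17,-14,-12,12,-55,4),(-29,-14,-12,12,0,4),(-29,-26,-12,12,-14,4),(-21,-11,-11,11,4,55)]
def pose(p,z=0.055):
    c,s=np.cos(p[2]),np.sin(p[2]); return np.array([[c,-s,0],[s,c,0],[0,0,1]]),np.array([p[0],p[1],z])
def render(n,R,t,ss=4):
    m=np.zeros((480*ss,640*ss),np.uint8)
    for b in B:
        P=np.array([[x,y,z] for x in b[:2] for y in b[2:4] for z in b[4:]])/1000.
        h=cv2.convexHull(((proj(n,P@R.T+t)+.5)*ss).astype(np.int32)); cv2.fillConvexPoly(m,h,1)
    return m
def blue(im,ext,pad=6):
    h=cv2.cvtColor(im,cv2.COLOR_RGB2HSV); m=((h[:,:,0]>98)&(h[:,:,0]<125)&(h[:,:,1]>130)&(h[:,:,2]>50))
    l,t,r,b=[int(v) for v in ext]; k=np.zeros_like(m); k[max(t-pad,0):b+pad,max(l-pad,0):r+pad]=1
    return m&k
def fitbasket(ms,p0,z=0.055,ss=4):
    big={n:cv2.resize(m.astype(np.uint8),None,fx=ss,fy=ss,interpolation=0) for n,m in ms.items()}
    def c(p):
        R,t=pose(p,z); e=0
        for n,m in big.items():
            r=render(n,R,t,ss); e+=1-(r&m).sum()/(r|m).sum()
        return e
    b=[(p0[0]-.02,p0[0]+.02),(p0[1]-.02,p0[1]+.02),(p0[2]-.6,p0[2]+.6)]
    r=differential_evolution(c,b,maxiter=25,popsize=10,seed=1); return r.x,r.fun
E
python3 - <<'E'
from fit import *
np.set_printoptions(precision=4,suppress=True)
im={n:cv2.imread(f"pics/{n}1.png")[:,:,::-1].copy() for n in("top","side")}
ms={"top":blue(im["top"],[362,205,382,222]),"side":blue(im["side"],[299,190,316,232])}
print([m.sum() for m in ms.values()])
p0=onz("top",[[370,211]],.04)[0]
for k in (("top","side"),("top",),("side",)):
    print("basket",k,fitbasket({a:ms[a] for a in k},[p0[0],p0[1],.4]))
c=np.array([[92,109],[320,97],[330,285],[98,298]])/3+[180,160]
W=onz("top",c,.138);print("rim corners",W)
h=onz("top",np.array([[50,68],[372,49],[388,304+0],[58,322]])/3+[180,160],.11);print("housing",h, "mid",h.mean(0))
# rim line fit, bright line centre vs 6mm inside
u=np.linspace(-1,1,150)
def rect(p,dx,dy):
    L=np.concatenate([np.c_[dx*np.ones(150),dy*u],np.c_[-dx*np.ones(150),dy*u*1],np.c_[dx*u,dy*np.ones(150)],np.c_[dx*u,-dy*np.ones(150)]])
    R,t=pose(p,.138); return np.c_[L,np.zeros(len(L))]@R.T+t
def samp(n,P):
    q=proj(n,P).astype(np.float32); return cv2.remap(g[n],q[:,:1],q[:,1:],cv2.INTER_LINEAR).ravel()
g={n:cv2.cvtColor(i,cv2.COLOR_RGB2GRAY).astype(np.float32) for n,i in im.items()}
m=W.mean(0); yaw=np.arctan2(*( (W[0]+W[1]-W[2]-W[3])[[1,0]]))
print(m,yaw)
for k in (("top",),("side",),("top","side")):
    f=lambda p:-sum(np.mean(samp(n,rect(p,.072,.087))-.5*samp(n,rect(p,.065,.080))-.5*samp(n,rect(p,.078,.093))) for n in k)
    r=differential_evolution(f,[(m[0]-.02,m[0]+.02),(m[1]-.02,m[1]+.02),(yaw-.12,yaw+.12)],seed=1)
    R,t=pose(r.x,.132);print("tank",k,r.x,r.fun,"notch",R@[-.072,0,0]+t)
E
```

```text
[np.int64(270), np.int64(414)]Traceback (most recent call last):
  File "<stdin>", line 8, in <module>
  File "fit.py", line 24, in fitbasket
    r=differential_evolution(c,b,maxiter=25,popsize=10,seed=1); return r.x,r.fun
    return fun(*args, **kwargs)
    ret = solver.solve()
    next(self)
    ~~~~^^^^^^
    energy = self.func(parameters)
    return self.f(x, *self.args)
           ~~~~~~^^^^^^^^^^^^^^^
  File "fit.py", line 21, in c
    r=render(n,R,t,ss); e+=1-(r&m).sum()/(r|m).sum()
  File "fit.py", line 10, in render
    h=cv2.convexHull(((proj(n,P@R.T+t)+.5)*ss).astype(np.int32)); cv2.fillConvexPoly(m,h,1)
                       ~~~~^^^^^^^^^^^
  File "h.py", line 6, in proj
    K,d,r,t=cam(n); return cv2.projectPoints(np.array(P,float).reshape(-1,1,3),r,t,K,d)[0].reshape(-1,2)
            ~~~^^^
  File "h.py", line 4, in cam
    c=manip.camera_info(n); return [np.array(c[k],float) for k in("K","dist","rvec","tvec")]
ValueError: time passes only in moves, steps and waits
```

```bash
sed -i 's/^def cam(n):/import functools\n@functools.cache\ndef cam(n):/' h.py
cat > m.py <<'E'
from fit import *
np.set_printoptions(precision=4,suppress=True)
im={n:cv2.imread(f"pics/{n}1.png")[:,:,::-1].copy() for n in("top","side")}
ms={"top":blue(im["top"],[362,205,382,222]),"side":blue(im["side"],[299,190,316,232])}
p0=onz("top",[[370,211]],.04)[0]
for k in (("top","side"),("top",),("side",)):
    print("basket",k,fitbasket({a:ms[a] for a in k},[p0[0],p0[1],.4]))
c=np.array([[92,109],[320,97],[330,285],[98,298]])/3+[180,160]
W=onz("top",c,.138);print("rim corners",W)
h=onz("top",np.array([[50,68],[372,49],[388,304+0],[58,322]])/3+[180,160],.11);print("housing",h, "mid",h.mean(0))
u=np.linspace(-1,1,150)
def rect(p,dx,dy):
    L=np.concatenate([np.c_[dx*np.ones(150),dy*u],np.c_[-dx*np.ones(150),dy*u*1],np.c_[dx*u,dy*np.ones(150)],np.c_[dx*u,-dy*np.ones(150)]])
    R,t=pose(p,.138); return np.c_[L,np.zeros(len(L))]@R.T+t
def samp(n,P):
    q=proj(n,P).astype(np.float32); return cv2.remap(g[n],q[:,:1],q[:,1:],cv2.INTER_LINEAR).ravel()
g={n:cv2.cvtColor(i,cv2.COLOR_RGB2GRAY).astype(np.float32) for n,i in im.items()}
m=W.mean(0); yaw=np.arctan2(*( (W[0]+W[1]-W[2]-W[3])[[1,0]]))
print(m,yaw)
for k in (("top",),("side",),("top","side")):
    f=lambda p:-sum(np.mean(samp(n,rect(p,.072,.087))-.5*samp(n,rect(p,.065,.080))-.5*samp(n,rect(p,.078,.093))) for n in k)
    r=differential_evolution(f,[(m[0]-.02,m[0]+.02),(m[1]-.02,m[1]+.02),(yaw-.12,yaw+.12)],seed=1)
    R,t=pose(r.x,.132);print("tank",k,r.x,r.fun,"notch",R@[-.072,0,0]+t)
E
python3 m.py
```

```text
basket ('top', 'side') (array([ 0.6492, -0.1419,  0.3172]), np.float64(0.3560997506714295))
basket ('top',) (array([ 0.6512, -0.1415,  0.33  ]), np.float64(0.14407640723430193))
basket ('side',) (array([ 0.6481, -0.1432,  0.3649]), np.float64(0.11291702309666385))
rim corners [[0.6664 0.2425 0.138 ]
 [0.6739 0.0649 0.138 ]
 [0.5261 0.058  0.138 ]
 [0.5183 0.2349 0.138 ]]
housing [[0.7078 0.2825 0.11  ]
 [0.7204 0.0242 0.11  ]
 [0.5142 0.0139 0.11  ]
 [0.5033 0.2711 0.11  ]] mid [0.6114 0.1479 0.11  ]
[0.5962 0.1501 0.138 ] 0.04928567747933827
tank ('top',) [0.5981 0.1516 0.0481] -81.08636474609375 notch [0.5262 0.1482 0.132 ]
tank ('side',) [0.5963 0.1502 0.0508] -43.770023 notch [0.5243 0.1465 0.132 ]
tank ('top', 'side') [0.5975 0.1512 0.0495] -118.07962 notch [0.5256 0.1476 0.132 ]
```

Request:
{"fn": "send_rows", "kwargs": {"plan": [{"linear":[0,0,0],"delta_rot":[0,0,-7],"fingers":0.085},{"linear":[0,0,0],"delta_rot":[0,0,-7],"fingers":0.085},{"linear":[0,0,0],"delta_rot":[0,0,-7],"fingers":0.085},{"linear":[0,0,0],"delta_rot":[0,0,-7],"fingers":0.085},{"linear":[0,0,0],"delta_rot":[0,0,-7],"fingers":0.085},{"linear":[0,0,0],"delta_rot":[0,0,-7],"fingers":0.085},{"linear":[0,0,0],"delta_rot":[0,0,-7],"fingers":0.085},{"linear":[0,0,0],"delta_rot":[0,0,-7],"fingers":0.085},{"linear":[0,0,0],"delta_rot":[0,0,-7],"fingers":0.085},{"linear":[0,0,0],"delta_rot":[0,0,-7],"fingers":0.085},{"linear":[0,0,0],"delta_rot":[0,0,-7],"fingers":0.085},{"linear":[0,0,0],"delta_rot":[0,0,-7],"fingers":0.085}], "force": 40}}

```text
clock: 1.6
position: [0.248, -0.5189, 0.2568]
ee_rot: [0.0, 0.982, 0.188, 0.0]
contact_force: [1.1, -0.2, -0.8]
width: 0.0848
```

```bash
cat > go.py <<'E'
import sys, numpy as np
from scipy.spatial.transform import Rotation as Ro
from rig import manip
# target tcp x y z, yaw deg of tool x -> shift in present tool axes and rotvec (deg)
np.set_printoptions(precision=4,suppress=True)
a=[float(v) for v in sys.argv[1:5]]; s=manip.get_state(); q=s["ee_rot"]
R=Ro.from_quat(np.r_[q[1:],q[0]]); y=np.radians(a[3])
T=Ro.from_matrix(np.array([[np.cos(y),np.sin(y),0],[np.sin(y),-np.cos(y),0],[0,0,-1]]))
print("t",s["clock"],"pos",s["position"],"F",s["contact_force"],"w",s["width"])
print("shift",R.inv().apply(np.array(a[:3])-s["position"]),"rot",np.degrees((R.inv()*T).as_rotvec()))
print("shift after rot",T.inv().apply(np.array(a[:3])-s["position"]))
E
python3 go.py 0.634 -0.147 0.20 18.9
```

```text
t 1.6 pos [ 0.248  -0.5189  0.2568] F [ 1.1362 -0.1965 -0.7511] w 0.08477880267985012
shift [ 0.4959 -0.2034  0.0566] rot [0.0555 0.0009 2.7289]
shift after rot [ 0.4857 -0.2268  0.0568]
```

Request:
{"fn": "send_rows", "kwargs": {"plan": [{"linear":[0.01,-0.005,0],"delta_rot":[0,0,2.7],"fingers":0.085},{"linear":[0.034,-0.016,0],"delta_rot":[0,0,0],"fingers":0.085},{"linear":[0.034,-0.016,0],"delta_rot":[0,0,0],"fingers":0.085},{"linear":[0.034,-0.016,0],"delta_rot":[0,0,0],"fingers":0.085},{"linear":[0.034,-0.016,0],"delta_rot":[0,0,0],"fingers":0.085},{"linear":[0.034,-0.016,0],"delta_rot":[0,0,0],"fingers":0.085},{"linear":[0.034,-0.016,0],"delta_rot":[0,0,0],"fingers":0.085},{"linear":[0.034,-0.016,0],"delta_rot":[0,0,0],"fingers":0.085},{"linear":[0.034,-0.016,0],"delta_rot":[0,0,0],"fingers":0.085},{"linear":[0.034,-0.016,0],"delta_rot":[0,0,0],"fingers":0.085},{"linear":[0.034,-0.016,0],"delta_rot":[0,0,0],"fingers":0.085},{"linear":[0.034,-0.016,0],"delta_rot":[0,0,0],"fingers":0.085}]}}

```text
clock: 2.6
position: [0.5601, -0.2181, 0.2556]
ee_rot: [0.004, 0.987, 0.159, -0.001]
contact_force: [0.6, 0.1, -0.8]
width: 0.0847
```

```bash
python3 go.py 0.634 -0.147 0.20 18.9
```

```text
t 2.6 pos [ 0.5601 -0.2181  0.2556] F [ 0.5994  0.1172 -0.7599] w 0.08470391270812948
shift [ 0.0927 -0.0448  0.055 ] rot [ 0.4885  0.1402 -0.6197]
shift after rot [ 0.093  -0.0433  0.0556]
```

Request:
{"fn": "send_rows", "kwargs": {"plan": [{"linear":[0.03,-0.015,0.01],"delta_rot":[0.4,0.1,-0.6],"fingers":0.085},{"linear":[0.03,-0.015,0.015],"delta_rot":[0,0,0],"fingers":0.085},{"linear":[0.025,-0.012,0.015],"delta_rot":[0,0,0],"fingers":0.085},{"linear":[0.005,-0.002,0.01],"delta_rot":[0,0,0],"fingers":0.085},{"linear":[0,0,0],"delta_rot":[0,0,0],"fingers":0.085},{"linear":[0,0,0],"delta_rot":[0,0,0],"fingers":0.085}]}}

```text
clock: 3.1
position: [0.6409, -0.1366, 0.2041]
ee_rot: [0.001, 0.986, 0.169, 0.003]
contact_force: [-0.2, -1.0, -0.3]
width: 0.0848
```

```bash
python3 go.py 0.634 -0.147 0.094 18.9
python3 - <<'E'
from h import *
save("side","s2.png",(260,110,400,250),4)
E
```

```text
t 3.1 pos [ 0.6409 -0.1366  0.2041] F [-0.2214 -0.98   -0.2652] w 0.08479498847640557
shift [-0.0106  0.0072  0.11  ] rot [ 0.1603 -0.3092  0.5938]
shift after rot [-0.0099  0.0076  0.1101]
```

View pics/s2.png

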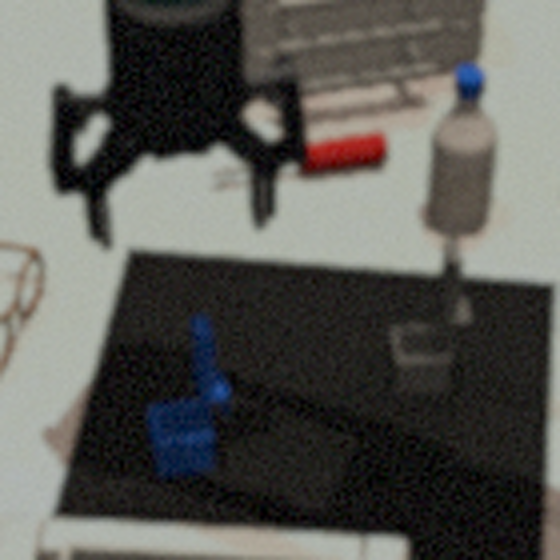

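The open gripper is above and behind the blue basket (tab near px (310,195)), aligned with it in yaw; the grey basket stands clear at about (366,205). I'll correct the position and descend.

Request:
{"fn": "send_rows", "kwargs": {"plan": [{"linear":[-0.01,0.0075,0],"delta_rot":[0.1,-0.3,0.6],"fingers":0.085},{"linear":[0,0,0],"delta_rot":[0,0,0],"fingers":0.085},{"linear":[0,0,0.02],"delta_rot":[0,0,0],"fingers":0.085},{"linear":[0,0,0.02],"delta_rot":[0,0,0],"fingers":0.085},{"linear":[0,0,0.015],"delta_rot":[0,0,0],"fingers":0.085},{"linear":[0,0,0.01],"delta_rot":[0,0,0],"fingers":0.085},{"linear":[0,0,0],"delta_rot":[0,0,0],"fingers":0.085},{"linear":[0,0,0],"delta_rot":[0,0,0],"fingers":0.085}]}}

```text
clock: 3.82
position: [0.63, -0.1609, 0.1462]
ee_rot: [0.005, 0.988, 0.156, 0.005]
contact_force: [0.1, -0.4, -0.2]
width: 0.0852
```

```bash
python3 go.py 0.634 -0.147 0.094 18.9
```

```text
t 3.8167 pos [ 0.63   -0.1609  0.1462] F [ 0.1414 -0.3754 -0.1979] w 0.08522490333207705
shift [ 0.0078 -0.0126  0.0521] rot [ 0.68  -0.419 -0.926]
shift after rot [ 0.0083 -0.0119  0.0522]
```

Request:
{"fn": "send_rows", "kwargs": {"plan": [{"linear":[0.004,-0.006,0],"delta_rot":[0.4,-0.2,-0.5],"fingers":0.085},{"linear":[0,0,0],"delta_rot":[0,0,0],"fingers":0.085},{"linear":[0,0,0],"delta_rot":[0,0,0],"fingers":0.085},{"linear":[0,0,0],"delta_rot":[0,0,0],"fingers":0.085}]}}

```text
clock: 4.15
position: [0.6334, -0.155, 0.15]
ee_rot: [0.003, 0.987, 0.16, 0.005]
contact_force: [0.4, -0.3, -1.0]
width: 0.085
```

```bash
python3 go.py 0.634 -0.147 0.094 18.9
```

```text
t 4.15 pos [ 0.6334 -0.155   0.15  ] F [ 0.431  -0.3056 -0.9911] w 0.08498258291564459
shift [ 0.0027 -0.0078  0.0559] rot [ 0.4427 -0.4616 -0.4716]
shift after rot [ 0.0032 -0.0073  0.056 ]
```

Request:
{"fn": "send_rows", "kwargs": {"plan": [{"linear":[0.003,-0.0075,0],"delta_rot":[0.4,-0.4,-0.5],"fingers":0.085},{"linear":[0,0,0.01],"delta_rot":[0,0,0],"fingers":0.085},{"linear":[0,0,0.01],"delta_rot":[0,0,0],"fingers":0.085},{"linear":[0,0,0.01],"delta_rot":[0,0,0],"fingers":0.085},{"linear":[0,0,0.005],"delta_rot":[0,0,0],"fingers":0.085},{"linear":[0,0,0],"delta_rot":[0,0,0],"fingers":0.085},{"linear":[0,0,0],"delta_rot":[0,0,0],"fingers":0.085},{"linear":[0,0,0],"delta_rot":[0,0,0],"fingers":0.085}]}}

```text
clock: 4.82
position: [0.6339, -0.1448, 0.1105]
ee_rot: [-0.0, 0.986, 0.166, -0.0]
contact_force: [-0.8, 0.6, -0.1]
width: 0.0849
```

```bash
python3 go.py 0.634 -0.147 0.094 18.9
```

```text
t 4.8167 pos [ 0.6339 -0.1448  0.1105] F [-0.8483  0.6162 -0.0606] w 0.08491979554964592
shift [-0.0006  0.0021  0.0165] rot [-0.0435  0.0388  0.1823]
shift after rot [-0.0006  0.0021  0.0165]
```

Request:
{"fn": "send_rows", "kwargs": {"plan": [{"linear":[0,0.001,0.007],"delta_rot":[0,0,0],"fingers":0.085},{"linear":[0,0.001,0.006],"delta_rot":[0,0,0],"fingers":0.085},{"linear":[0,0,0.001],"delta_rot":[0,0,0],"fingers":0.085},{"linear":[0,0,0],"delta_rot":[0,0,0],"fingers":0.085},{"linear":[0,0,0],"delta_rot":[0,0,0],"fingers":0.085}]}}

```text
clock: 5.23
position: [0.635, -0.1476, 0.0955]
ee_rot: [0.0, 0.986, 0.165, 0.0]
contact_force: [-0.5, 0.6, -0.8]
width: 0.085
```

```bash
python3 go.py 0.634 -0.147 0.094 18.9
```

```text
t 5.2333 pos [ 0.635  -0.1476  0.0955] F [-0.4973  0.6267 -0.8208] w 0.08502766711204193
shift [-0.0007 -0.0008  0.0015] rot [ 0.0032 -0.0101  0.1482]
shift after rot [-0.0007 -0.0008  0.0015]
```

Request:
{"fn": "send_rows", "kwargs": {"plan": [{"linear":[0,0,0.001],"delta_rot":[0,0,0],"fingers":0.03},{"linear":[0,0,0],"delta_rot":[0,0,0],"fingers":0.02},{"linear":[0,0,0],"delta_rot":[0,0,0],"fingers":0.015},{"linear":[0,0,0],"delta_rot":[0,0,0],"fingers":0.01},{"linear":[0,0,0],"delta_rot":[0,0,0],"fingers":0.005},{"linear":[0,0,0],"delta_rot":[0,0,0],"fingers":0.0},{"linear":[0,0,0],"delta_rot":[0,0,0],"fingers":0.0},{"linear":[0,0,0],"delta_rot":[0,0,0],"fingers":0.0},{"linear":[0,0,0],"delta_rot":[0,0,0],"fingers":0.0},{"linear":[0,0,0],"delta_rot":[0,0,0],"fingers":0.0}], "force": 40}}

```text
clock: 6.07
position: [0.6352, -0.1476, 0.0952]
ee_rot: [0.0, 0.986, 0.166, 0.001]
contact_force: [0.0, -0.5, -1.0]
width: 0.0095
```

```bash
python3 go.py 0.634 -0.147 0.094 18.9
```

```text
t 6.0667 pos [ 0.6352 -0.1476  0.0952] F [ 0.0322 -0.54   -1.017 ] w 0.009549785294300638
shift [-0.001  -0.001   0.0012] rot [ 0.0504 -0.0665  0.1544]
shift after rot [-0.001  -0.001   0.0012]
```

Request:
{"fn": "send_rows", "kwargs": {"plan": [{"linear":[0,0,-0.01],"delta_rot":[0,0,0],"fingers":0.0},{"linear":[0,0,-0.02],"delta_rot":[0,0,0],"fingers":0.0},{"linear":[0,0,-0.025],"delta_rot":[0,0,0],"fingers":0.0},{"linear":[0,0,-0.025],"delta_rot":[0,0,0],"fingers":0.0},{"linear":[0,0,-0.025],"delta_rot":[0,0,0],"fingers":0.0},{"linear":[0,0,-0.025],"delta_rot":[0,0,0],"fingers":0.0},{"linear":[0,0,-0.02],"delta_rot":[0,0,0],"fingers":0.0},{"linear":[0,0,-0.01],"delta_rot":[0,0,0],"fingers":0.0},{"linear":[0,0,0],"delta_rot":[0,0,5],"fingers":0.0},{"linear":[0,0,0],"delta_rot":[0,0,5],"fingers":0.0},{"linear":[0,0,0],"delta_rot":[0,0,4],"fingers":0.0},{"linear":[0,0,0],"delta_rot":[0,0,0],"fingers":0.0}], "force": 60}}

```text
clock: 7.07
position: [0.6344, -0.1472, 0.272]
ee_rot: [0.001, 0.999, 0.039, 0.003]
contact_force: [0.1, -0.3, -0.6]
width: 0.0089
```

```bash
python3 go.py 0.5305 0.148 0.275 2.8
```

```text
t 7.0667 pos [ 0.6344 -0.1472  0.272 ] F [ 0.1429 -0.3411 -0.6027] w 0.008949851337249848
shift [-0.0808 -0.3024 -0.0042] rot [ 0.1298 -0.3273  1.6235]
shift after rot [-0.0894 -0.3    -0.003 ]
```

Request:
{"fn": "send_rows", "kwargs": {"plan": [{"linear":[-0.004,-0.014,0],"delta_rot":[0,-0.3,1.6],"fingers":0.0},{"linear":[-0.008,-0.026,0],"delta_rot":[0,0,0],"fingers":0.0},{"linear":[-0.008,-0.028,0],"delta_rot":[0,0,0],"fingers":0.0},{"linear":[-0.008,-0.028,0],"delta_rot":[0,0,0],"fingers":0.0},{"linear":[-0.008,-0.028,0],"delta_rot":[0,0,0],"fingers":0.0},{"linear":[-0.008,-0.028,0],"delta_rot":[0,0,0],"fingers":0.0},{"linear":[-0.008,-0.028,0],"delta_rot":[0,0,0],"fingers":0.0},{"linear":[-0.008,-0.026,0],"delta_rot":[0,0,0],"fingers":0.0},{"linear":[-0.008,-0.026,0],"delta_rot":[0,0,0],"fingers":0.0},{"linear":[-0.004,-0.014,0],"delta_rot":[0,0,0],"fingers":0.0},{"linear":[0,0,0],"delta_rot":[0,0,0],"fingers":0.0},{"linear":[0,0,0],"delta_rot":[0,0,0],"fingers":0.0}]}}

```text
clock: 8.07
position: [0.5434, 0.1027, 0.2748]
ee_rot: [0.002, 0.999, 0.034, 0.002]
contact_force: [0.4, -0.1, -0.0]
width: 0.0092
```

```bash
python3 go.py 0.5305 0.148 0.275 2.8
```

```text
t 8.0667 pos [0.5434 0.1027 0.2748] F [ 0.4379 -0.0891 -0.0418] w 0.00920365577011464
shift [-0.0098 -0.0461 -0.0004] rot [ 0.2043 -0.2298  1.0805]
shift after rot [-0.0107 -0.0459 -0.0002]
```

Request:
{"fn": "send_rows", "kwargs": {"plan": [{"linear":[-0.004,-0.02,0],"delta_rot":[0.2,-0.2,1],"fingers":0.0},{"linear":[-0.003,-0.02,0],"delta_rot":[0,0,0],"fingers":0.0},{"linear":[-0.001,-0.004,0],"delta_rot":[0,0,0],"fingers":0.0},{"linear":[0,0,0],"delta_rot":[0,0,0],"fingers":0.0},{"linear":[0,0,0],"delta_rot":[0,0,0],"fingers":0.0},{"linear":[0,0,0],"delta_rot":[0,0,0],"fingers":0.0}]}}

```text
clock: 8.57
position: [0.5353, 0.1415, 0.2756]
ee_rot: [0.003, 1.0, 0.025, 0.002]
contact_force: [-0.2, 1.0, -0.4]
width: 0.0091
```

```bash
python3 go.py 0.5305 0.148 0.275 2.8
python3 - <<'E'
from h import *
save("side","s3.png",(220,170,400,390),3.0)
print([(round(x["p"],2),np.round(x["extent"])) for x in manip.find_in("basket_mid","side")[:2]])
import numpy as np
s=manip.get_state();p=s["position"];print(proj("side",[p+[0.016-.019,0,-.0402],p+[.035,0,-.095],p+[-.013,0,-.04]]))
E
```

```text
t 8.5667 pos [0.5353 0.1415 0.2756] F [-0.1931  1.0436 -0.3857] w 0.009137365117664996
shift [-0.0045 -0.0067  0.0006] rot [ 0.2911 -0.1747  0.0487]
shift after rot [-0.0045 -0.0067  0.0006]
[(0.69, array([321., 229., 341., 276.]))]
[[337.46694854 247.40684349]
 [317.87693831 263.96461081]
 [342.77573958 247.85318938]]
```

View pics/s3.png

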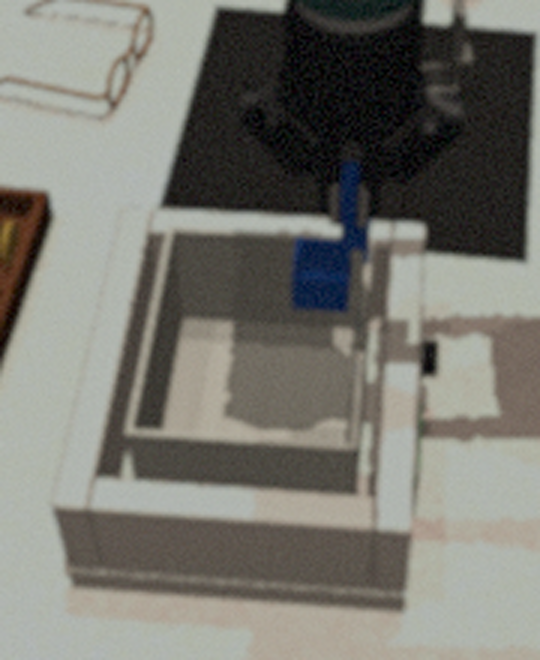

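Request:
{"fn": "send_rows", "kwargs": {"plan": [{"linear":[-0.004,-0.006,0],"delta_rot":[0.3,-0.2,0],"fingers":0.0},{"linear":[0,0,0.015],"delta_rot":[0,0,0],"fingers":0.0},{"linear":[0,0,0.015],"delta_rot":[0,0,0],"fingers":0.0},{"linear":[0,0,0.015],"delta_rot":[0,0,0],"fingers":0.0},{"linear":[0,0,0.006],"delta_rot":[0,0,0],"fingers":0.0},{"linear":[0,0,0],"delta_rot":[0,0,0],"fingers":0.0},{"linear":[0,0,0],"delta_rot":[0,0,0],"fingers":0.0},{"linear":[0,0,0],"delta_rot":[0,0,0],"fingers":0.0}]}}

```text
clock: 9.33
position: [0.5314, 0.146, 0.2245]
ee_rot: [-0.001, 1.0, 0.022, 0.001]
contact_force: [-0.5, -0.0, -0.8]
width: 0.0091
```

```bash
python3 go.py 0.5312 0.1477 0.20 2.8
```

```text
t 9.3333 pos [0.5314 0.146  0.2245] F [-0.4966 -0.0228 -0.7936] w 0.009085187130616379
shift [-0.0002 -0.0017  0.0245] rot [-0.1219 -0.0634 -0.2349]
shift after rot [-0.0001 -0.0017  0.0245]
```

Request:
{"fn": "send_rows", "kwargs": {"plan": [{"linear":[0,-0.0015,0.004],"delta_rot":[0,0,0],"fingers":0.0},{"linear":[0,0,0.007],"delta_rot":[0,0,0],"fingers":0.0},{"linear":[0,0,0.007],"delta_rot":[0,0,0],"fingers":0.0},{"linear":[0,0,0.003],"delta_rot":[0,0,0],"fingers":0.0},{"linear":[0,0,0],"delta_rot":[0,0,0],"fingers":0.0},{"linear":[0,0,0],"delta_rot":[0,0,0],"fingers":0.0}]}}

```text
clock: 9.83
position: [0.5328, 0.148, 0.2037]
ee_rot: [-0.001, 1.0, 0.022, 0.003]
contact_force: [0.2, 0.6, -0.4]
width: 0.0094
```

```bash
python3 go.py 0.5312 0.1477 0.185 2.8
python3 - <<'E'
from h import *
save("side","s4.png",(290,200,370,330),5)
E
```

```text
t 9.8333 pos [0.5328 0.148  0.2037] F [ 0.214   0.6037 -0.3765] w 0.009353657563682215
shift [-0.0017  0.0003  0.0187] rot [-0.1572 -0.3288 -0.233 ]
shift after rot [-0.0016  0.0003  0.0187]
```

View pics/s4.png

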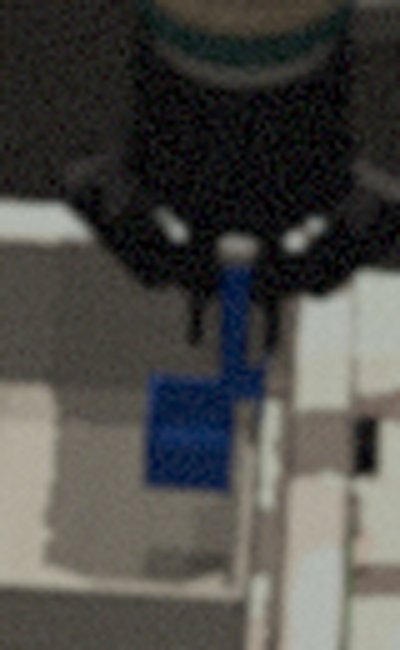

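The basket is inside the tank. Its bridge straddles the front rim, which runs at about px x=339, between the plate (336) and the lip (342). I'll correct x and lower it gently.

Request:
{"fn": "send_rows", "kwargs": {"plan": [{"linear":[-0.0015,0.0003,0.002],"delta_rot":[-0.1,-0.3,-0.2],"fingers":0.0},{"linear":[0,0,0.004],"delta_rot":[0,0,0],"fingers":0.0},{"linear":[0,0,0.004],"delta_rot":[0,0,0],"fingers":0.0},{"linear":[0,0,0.003],"delta_rot":[0,0,0],"fingers":0.0},{"linear":[0,0,0],"delta_rot":[0,0,0],"fingers":0.0},{"linear":[0,0,0],"delta_rot":[0,0,0],"fingers":0.0}]}}

```text
clock: 10.38
position: [0.5314, 0.1476, 0.1897]
ee_rot: [-0.0, 1.0, 0.024, 0.0]
contact_force: [0.2, 0.5, -1.1]
width: 0.0093
```

```bash
python3 go.py 0.5312 0.1477 0.18 2.8
```

```text
t 10.3833 pos [0.5314 0.1476 0.1897] F [ 0.2285  0.5455 -1.1286] w 0.009282685895332616
shift [-0.0002 -0.0001  0.0097] rot [-0.0498 -0.036  -0.0162]
shift after rot [-0.0002 -0.0001  0.0097]
```

Request:
{"fn": "send_rows", "kwargs": {"plan": [{"linear":[0,0,0.002],"delta_rot":[0,0,0],"fingers":0.0},{"linear":[0,0,0.003],"delta_rot":[0,0,0],"fingers":0.0},{"linear":[0,0,0.003],"delta_rot":[0,0,0],"fingers":0.0},{"linear":[0,0,0.001],"delta_rot":[0,0,0],"fingers":0.0},{"linear":[0,0,0],"delta_rot":[0,0,0],"fingers":0.0}]}}

```text
clock: 10.8
position: [0.5316, 0.1477, 0.1799]
ee_rot: [-0.0, 1.0, 0.024, 0.0]
contact_force: [0.5, -0.3, -1.3]
width: 0.0091
```

```bash
python3 go.py 0.5312 0.1477 0.1722 2.8
```

```text
t 10.8 pos [0.5316 0.1477 0.1799] F [ 0.5259 -0.3283 -1.3112] w 0.009106803688277676
shift [-0.0004 -0.0001  0.0077] rot [-0.0509 -0.0571 -0.0145]
shift after rot [-0.0003 -0.0001  0.0077]
```

Request:
{"fn": "send_rows", "kwargs": {"plan": [{"linear":[0,0,0.001],"delta_rot":[0,0,0],"fingers":0.0},{"linear":[0,0,0.001],"delta_rot":[0,0,0],"fingers":0.0},{"linear":[0,0,0.001],"delta_rot":[0,0,0],"fingers":0.0},{"linear":[0,0,0.001],"delta_rot":[0,0,0],"fingers":0.0},{"linear":[0,0,0],"delta_rot":[0,0,0],"fingers":0.0}]}}

```text
clock: 11.22
position: [0.5317, 0.1476, 0.1756]
ee_rot: [-0.0, 1.0, 0.024, 0.001]
contact_force: [-0.4, 0.6, -0.8]
width: 0.0093
```

```bash
python3 go.py 0.5312 0.1477 0.1722 2.8
```

```text
t 11.2167 pos [0.5317 0.1476 0.1756] F [-0.3882  0.6421 -0.8119] w 0.009295111926112876
shift [-0.0005 -0.0001  0.0034] rot [-0.052  -0.0766 -0.0172]
shift after rot [-0.0005 -0.0001  0.0034]
```

Already 2.6 mm below rim level with no contact force, so the bridge is entering the notch.

Request:
{"fn": "send_rows", "kwargs": {"plan": [{"linear":[0,0,0.001],"delta_rot":[0,0,0],"fingers":0.0},{"linear":[0,0,0.001],"delta_rot":[0,0,0],"fingers":0.0},{"linear":[0,0,0.001],"delta_rot":[0,0,0],"fingers":0.0},{"linear":[0,0,0.0005],"delta_rot":[0,0,0],"fingers":0.0},{"linear":[0,0,0],"delta_rot":[0,0,0],"fingers":0.0}]}}

```text
clock: 11.63
position: [0.5318, 0.1476, 0.1718]
ee_rot: [-0.0, 1.0, 0.024, 0.001]
contact_force: [0.3, -0.1, -1.1]
width: 0.0095
```

```bash
python3 go.py 0.5312 0.1477 0.1722 2.8
```

```text
t 11.6333 pos [0.5318 0.1476 0.1718] F [ 0.2651 -0.1356 -1.1369] w 0.009520687621561615
shift [-0.0006 -0.0001 -0.0004] rot [-0.0504 -0.0962 -0.0165]
shift after rot [-0.0006 -0.0001 -0.0004]
```

Request:
{"fn": "send_rows", "kwargs": {"plan": [{"linear":[0,0,0.0008],"delta_rot":[0,0,0],"fingers":0.0},{"linear":[0,0,0.0008],"delta_rot":[0,0,0],"fingers":0.0},{"linear":[0,0,0],"delta_rot":[0,0,0],"fingers":0.0}]}}

```text
clock: 11.88
position: [0.5319, 0.1477, 0.1719]
ee_rot: [-0.001, 1.0, 0.024, 0.001]
contact_force: [0.0, -1.2, -1.5]
width: 0.009
```

```bash
python3 go.py 0.5312 0.1477 0.1722 2.8
python3 - <<'E'
from h import *
save("side","s5.png",(290,200,370,330),5)
E
```

```text
t 11.8833 pos [0.5319 0.1477 0.1719] F [ 0.0359 -1.1694 -1.4627] w 0.00899787984459626
shift [-0.0007 -0.     -0.0003] rot [-0.0543 -0.1558 -0.0075]
shift after rot [-0.0007 -0.     -0.0003]
```

View pics/s5.png

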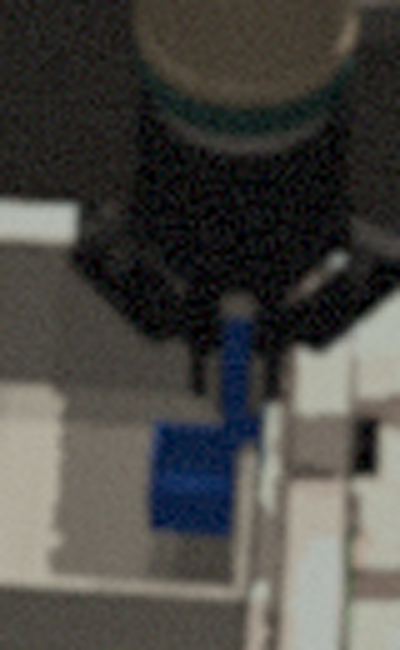

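Request:
{"fn": "send_rows", "kwargs": {"plan": [{"linear":[0,0,0.0015],"delta_rot":[0,0,0],"fingers":0.0},{"linear":[0,0,0.0015],"delta_rot":[0,0,0],"fingers":0.0}]}}

```text
clock: 12.1
position: [0.5322, 0.1477, 0.1715]
ee_rot: [-0.001, 1.0, 0.024, 0.002]
contact_force: [-3.5, -1.8, 13.0]
width: 0.0097
```

```bash
python3 go.py 0.5312 0.1477 0.1722 2.8
```

```text
t 12.1 pos [0.5322 0.1477 0.1715] F [-3.5071 -1.7955 13.0424] w 0.009674829589983287
shift [-0.001  -0.     -0.0007] rot [-0.0581 -0.2445 -0.0022]
shift after rot [-0.001  -0.     -0.0007]
```

Firm contact at the expected seated height (0.1715 measured, 0.1722 expected). I'll relax the arm, then open and retreat upward.

Request:
{"fn": "send_rows", "kwargs": {"plan": [{"linear":[0,0,0],"delta_rot":[0,0,0],"fingers":0.0},{"linear":[0,0,0],"delta_rot":[0,0,0],"fingers":0.012},{"linear":[0,0,0],"delta_rot":[0,0,0],"fingers":0.016},{"linear":[0,0,0],"delta_rot":[0,0,0],"fingers":0.022},{"linear":[0,0,0],"delta_rot":[0,0,0],"fingers":0.03},{"linear":[0,0,0],"delta_rot":[0,0,0],"fingers":0.04},{"linear":[0,0,0],"delta_rot":[0,0,0],"fingers":0.04},{"linear":[0,0,0],"delta_rot":[0,0,0],"fingers":0.04}], "force": 20}}

```text
clock: 12.77
position: [0.5326, 0.1479, 0.1711]
ee_rot: [-0.001, 1.0, 0.024, 0.003]
contact_force: [-0.3, 0.0, 0.3]
width: 0.0402
```

Request:
{"fn": "send_rows", "kwargs": {"plan": [{"linear":[0,0,-0.005],"delta_rot":[0,0,0],"fingers":0.04},{"linear":[0,0,-0.01],"delta_rot":[0,0,0],"fingers":0.04},{"linear":[0,0,-0.02],"delta_rot":[0,0,0],"fingers":0.04},{"linear":[0,0,-0.03],"delta_rot":[0,0,0],"fingers":0.04},{"linear":[0,0,-0.03],"delta_rot":[0,0,0],"fingers":0.04},{"linear":[0,0,-0.03],"delta_rot":[0,0,0],"fingers":0.04},{"linear":[0,0.02,-0.01],"delta_rot":[0,0,0],"fingers":0.04},{"linear":[0,0.04,0],"delta_rot":[0,0,0],"fingers":0.04},{"linear":[0,0.04,0],"delta_rot":[0,0,0],"fingers":0.04},{"linear":[0,0.04,0],"delta_rot":[0,0,0],"fingers":0.04},{"linear":[0,0.02,0],"delta_rot":[0,0,0],"fingers":0.04},{"linear":[0,0,0],"delta_rot":[0,0,0],"fingers":0.04}]}}

```text
clock: 13.77
position: [0.5413, -0.0163, 0.3233]
ee_rot: [0.0, 1.0, 0.028, 0.008]
contact_force: [-0.1, 0.9, -0.1]
width: 0.0401
```

Run:
```python
from fit import *
import scipy.optimize as so
np.set_printoptions(precision=4,suppress=True)
ms={}
for n in("side","top"):
    save(n,n+"6.png"); im=cv2.imread(f"pics/{n}6.png")[:,:,::-1].copy()
    d=manip.find_in("basket_mid",n); print(n,[(round(x["p"],2),np.round(x["extent"])) for x in d[:2]])
    if d:
        ms[n]=blue(im,d[0]["extent"])
        for z in(.132,.138): print(z,fitbasket({n:ms[n]},[.5475,.1485,.05],z))
s=manip.get_state();print(s["clock"],s["position"],s["contact_force"],s["width"])
a=cv2.resize(cv2.imread("pics/side6.png")[200:330,270:370],None,fx=4,fy=4,interpolation=2)
b=cv2.resize(cv2.imread("pics/top6.png")[170:300,190:290],None,fx=4,fy=4,interpolation=2)
cv2.imwrite("pics/both6.png",np.hstack([a,b]))
```

```text
side [(0.83, array([321., 267., 344., 309.]))]
0.132 (array([0.5486, 0.1536, 0.1191]), np.float64(0.2811738531624113))
0.138 (array([0.5484, 0.1549, 0.1495]), np.float64(0.2907875496135367))
top [(0.59, array([241., 240., 260., 259.]))]
0.132 (array([0.5478, 0.1515, 0.0897]), np.float64(0.21333861072630123))
0.138 (array([0.5458, 0.1504, 0.0903]), np.float64(0.2193737769080235))
13.9667 [ 0.5408 -0.0113  0.3225] [0.3694 0.8329 0.052 ] 0.04006952339388098
```

View pics/both6.png

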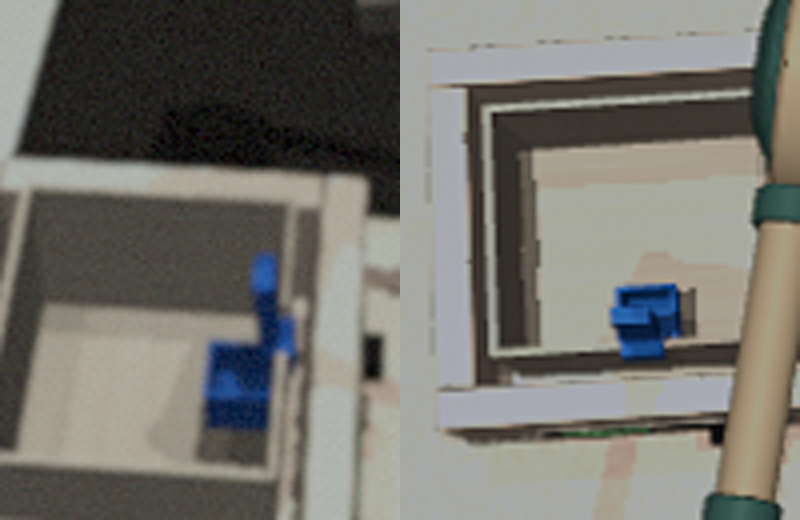

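Run:
```python
from fit import *
from scipy.spatial.transform import Rotation as Ro
np.set_printoptions(precision=4,suppress=True)
E={"side":[321,267,344,309],"top":[241,240,260,259]}
big={n:cv2.resize(blue(cv2.imread(f"pics/{n}6.png")[:,:,::-1].copy(),E[n],2).astype(np.uint8),None,fx=4,fy=4,interpolation=0) for n in E}
B[3:4]=[] # lip is hidden behind the rim
def c(p):
    R=Ro.from_euler("ZYX",p[3:]).as_matrix(); e=0
    for n,m in big.items():
        r=render(n,R,p[:3]); e+=1-(r&m).sum()/(r|m).sum()
    return e
for s in (1,2):
    r=differential_evolution(c,[(.535,.56),(.135,.165),(.122,.145),(-.2,.3),(-.25,.25),(-.25,.25)],maxiter=60,popsize=10,seed=s);print(r.x,r.fun)
s=manip.get_state();print(s["clock"])
```

```text
[0.5475 0.1508 0.1291 0.1525 0.0525 0.0087] 0.460173257692177
[0.5477 0.1506 0.128  0.102  0.0374 0.0237] 0.46082756480405795
13.9667
```

```bash
python3 -c "
from rig import manip
print(manip.sign_off())"
```

```text
the job is handed in; nothing more can be done
None
```

The blue basket is hanging on the tank's front rim with its bridge down in the notch, and I've handed the job in at about 14 s. There is no verdict yet.

**What I did:** I gripped the basket by its tab and carried it over the cleaner. I lowered it in small steps onto the notch, which I had located by fitting the tank rim in both cameras. Then I let go and moved the arm clear.

**Feel:** The basket went about 6 mm below rim level with no contact force. It then stopped at about 13 N with the TCP at z = 0.1715 m, against 0.1722 m expected when seated.

**Last pictures:** They show the basket upright in the tank with its bridge over the front rim.

**Model fits on those pictures (noisy):**

| Quantity | Fitted value | Seated value or limit |
|---|---|---|
| Height of basket_mid | 0.128–0.129 m | 0.132 m seated, 0.138 m on the rim |
| Tilt | 2–3° | limit 8° |
| Yaw from the tank | 2–6° | limit 10° |

- **Height:** The fitted height is just below the judged band (0.1295–0.1345 m), so it disagrees slightly with the contact height. I trust the contact height more, because the fits are only good to a few millimetres.
- **y position:** The joint fit puts the basket about 2 mm in y from where I expected it, and the single-camera fits up to 5 mm.

I did not separately re-measure the grey basket or the other things on the table. The arm never came near them, and it felt no contact beyond seating the basket.

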